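Clamp a key and hold the loupe in focus over it

ROBOT

A 6-joint arm with a two-finger parallel gripper is mounted at the origin on the work surface. World frame = base frame: x ahead of the robot, y to its left, z up, the work surface at z = 0. Lengths are in mm, angles in rad, forces in N, time in s.
With the tool pointing down it reaches from about 350 to 875 mm from the base axis. Payload 4.2 kg.
Tool frame: the origin (TCP) lies midway between the tips of the shut fingers; the grasp point (between the pads) lies 19 mm behind it; z points along the fingers, y is the direction in which the jaws open and shut (so a half turn about z gives the same grasp; the last joint's range is limited). The gripper opens to 85 mm and grips with 20 to 120 N. Pads are 22 mm wide; open, the fingers measure 114 mm over their backs; the gripper's body (76 mm by 85 mm) begins 54 mm behind the grasp point. The pads swing forward as they close: fully open they stand 13 mm farther back than shut.
Start: joints at [-1.031, 0.385, 0.008, 0, -1.194, -0.259], TCP at [173.219, -600.495, 231.312] pointing down, gripper open.
Joint ranges: [-3.14, 3.14], [-1.21, 2.06], [-1.07, 1.41], [-3.16, 2.05], [-2.99, -0.16], [-3.1, 3.1]. Speed limits (rad/s): [2.79, 2.79, 3.14, 3.14, 3.14, 3.14].

INTERFACE

Orientations are given as a unit quaternion [x, y, z, w].
In Python, from bench import arm gives the robot as it stands.
- The arm moves only by the tool send_rows, never from a script. Its arguments are lists of equal length, an entry for each row: "translation": the shift along the tool's x, y, z in mm, a list of three; "dr": the turn, a rotation vector about the tool's x, y, z in degrees, a list of three; "grip": the finger opening in mm, from 0 to 85.4. In form: {"translation": [[dx, dy, dz], ...], "dr": [[ax, ay, az], ...], "grip": [grip, ...]}. A call has exactly 5 rows; each row shifts and turns the commanded pose from where the row before left it, along the tool's axes as they then stand; what a row does not reach is not made up. A row lasts 1/8 s, in which the tool goes at most 62.5 mm and 10.7 degrees, less where a joint would pass 70% of its speed; a pose out of reach is approached as far as the arm can. A call with a gripper value outside its range is refused whole. The fingers move at their own pace and stop on an object; the grip force is fixed at half the most. Time passes only in rows, so rows that do not move let the fingers close, or fill a call up. It gives the time, the measured TCP pose, the force and the opening at its end, in the units of the state.
- arm.read_state(): the state, without advancing time (a new reading comes with each control period).
- arm.get_image(name): name is "scene" or "top" or "wrist"; returns the picture (384x512x3 uint8, red, green, blue); there is no depth.
- arm.camera_info(name): a dict with "fx", "fy", "cx", "cy" (pixels), "cam_to_world" (4x4, takes a point from camera to world coordinates). Camera axes: x right, y down, z forward; pixel columns grow to the right and rows downward; lengths in mm; the calibration is good to about 2 mm. A picture is of the moment at which its call begins: read the wrist's pose just before it. camera_info takes no time and is no camera call; for the wrist camera it gives the pose at the moment of the call.
- arm.job_done(): hands the job in, once; it reports no verdict.
Trained networks look in the newest picture that a camera, given by its name, has taken for a name from the list of things; names that differ only in an ending like _2 or _b are one class to them, and where a whole thing is asked for, a point or a joint stands for the part that bears it (a point fixed in the world has none). Each returns a list of dicts, best first, with "confidence" (0 to 1); they miss things now and then, are a little off and sometimes report something else, mostly with a low value. They report only what shows in the picture. A call takes as long as a camera call. They do not tell look-alikes from the thing itself.
- arm.search_frame(thing, camera): "xyz" ([x, y, z] in mm, in world coordinates, good to about 4 mm: the middle of the surface that is visible of it).
- arm.place_of(thing, camera): "xyz" ([x, y, z] in mm, in world coordinates, good to about 4 mm: a listed point, or the origin of a listed thing).
The state is a dict: "clock": time; "joints": joint angles; "joint_vel": joint speeds; "joint_efforts": joint torques, N m; "position": TCP position; "ee_rot": TCP orientation; "contact_force": force on the tool from outside, world axes, zero at the start; "wrist_torque": the same for the moment, N m; "gripper_width": finger opening in mm.
Only numpy, scipy, OpenCV 4.12 (cv2) and the standard library are available. Lean on these libraries where they do the work, as an engineer would, in place of code of your own. Each camera call takes 0.05 s, during which the arm holds its last target.

TASK

First clamp the key in the inspection fixture: press the fixture's sprung lever down until it clicks and stays down by itself, and let go of it. Then pick up the loupe and hold it level over the key, its lens centred over the middle of the key's blade and at the height of the brass pointer on the post, touching neither fixture nor key; finish while still holding it there, do not put it down. Leave the key in its place and everything else on the bench where it is.

Things in the scene. Friction and masses are not known exactly. Their poses are not given: they have to be found in the camera images.
- fixture: Key inspection fixture, fixed to the bench: grey block 150 (its x) x 160 (its y, from -85 to +75) x 30 high. Origin at the bench, z up; x = -75 is the side toward the robot at yaw 0. On its top: the key, lying along y at about x = 0; the lever, in the plane y = +25; a steel post 10 mm thick at x = +52, y = -62, rising to 185 above the bench; two hinge cheeks to 63 above the bench at x = 31 to 65, y = 8 to 42. It stands left or right of the middle, the loupe on the other side.
- clamp (a joint): Angle of the steel clamp lever: 0 = up (sprung, raised 0.7 rad = 40 deg), 0.7 = fully down, level, at its stop. A push of about 6 N on the pad moves it; past about 0.42 rad the latch snaps over, pulls it on down to 0.7 and holds it there; if let go earlier it springs back up.
- lever_hinge (a point): Hinge axis of the lever, 46 above the bench; the axis is parallel to the fixture's y.
- lever_pad (a point): Top centre of the black rubber press pad at the free end of the lever (pad 32 along the lever x 26 wide x 12 thick). 105 from the hinge along the lever and 8 above its centre line; the lever points from the hinge to the fixture's -x. Up: about 120 above the bench; fully down: 54 above the bench, 105 from the hinge horizontally. Press it from above with the closed fingers.
- key: Brass key lying flat on the fixture, 3 thick: blade 36 long x 8 wide along the key's y, round 26 mm bow toward +y (under the lever's foot). Origin on its underside at the middle of the blade. It lies loose between two low ribs; do not shift it.
- key_bit (a point): Middle of the key's blade, on its upper face (33 above the bench). The lens must be centred over this point.
- pointer: Brass collar 20 mm across, 12 high, with a short finger toward the key, fixed on the fixture's post at a height that differs each time (95 to 140 above the bench). Its origin is in the middle of the collar.
- focus_mark (a point): Centre of the collar, at the height of its pointing finger: the focal height for the middle of the lens.
- loupe: Hand loupe, about 120 g, lying flat on the bench: round black rim 56 across and 16 high around a clear lens, and a straight black handle along its -x from x = -38 to x = -128, 16 wide (y) and 26 high (z, from the underside). Origin under the centre of the lens, on the underside; z is the lens's axis. Grip the handle across its width from above, near x = -65 to -80.
- lens (a point): Centre of the lens, 8 above the loupe's underside, on its axis; same axes as the loupe.
- padlock: Brass padlock, bystander, 26 x 46 x 69 high, standing near the middle of the bench. Origin under its centre.
- cylinder_lock: Steel lock cylinder, bystander, 60 x 17 x 32 high, near the middle. Origin under its centre.
- hammer: Small hammer, bystander, on the left.
- brush: Hand brush, bystander, on the right.
- oil_bottle: White plastic bottle, bystander, 44 across, 100 high, at the far side.
- key_rack: Wooden strip 50 x 160 x 20 with five upright key blanks to 42 high, bystander, at the far side.
- cup: White cup, bystander, 72 across, 80 high, at the left.
Mind the look-alikes: they are no part of the job. Leave any red look-alike of the loupe alone.

How it is judged:
By the outcome, as a careful person would: the job done as asked, in the order asked, and still so for the second after the job is handed in, while the arm keeps its last pose, push and grip.
It also fails if it takes over 53 s, if anything falls off the work surface, if the arm or the gripper's body presses on something with over 40 N, if the wrist force passes 120 N, or if a joint passes its speed limit or range.

## Working session

There is one attempt and no reset: what is moved stays moved. The work goes in short steps, Python scripts to look and compute and a tool call to move; the robot and the scene stay as the last step left them, time stands still between calls to the robot, and variables do not carry over. Pictures are saved under pics/ and viewed, and the job is handed in when it is done.

Besides the shell and the picture viewer there is one more tool, called after "Emit:" as a command line: name --argument value ..., lists and objects as JSON in quotes. send_rows: Moves the arm, as the interface text tells. Its arguments: {"type":"object","properties":{"translation":{"type":"array"},"dr":{"type":"array"},"grip":{"type":"array"}},"required":["translation","dr","grip"]}

```bash
ls; mkdir -p pics; python3 - <<'E'
from bench import arm
import cv2
s=arm.read_state();print(s)
for n in("scene","top","wrist"):
    im=arm.get_image(n);cv2.imwrite(f"pics/{n}0.png",im[:,:,::-1])
    for t in ("fixture","loupe","lever_pad","lever_hinge","key_bit","focus_mark","lens","padlock","cylinder_lock"):
        try:
            r=arm.place_of(t,n)
            print(n,t,[([round(v) for v in q["xyz"]],round(q["confidence"],2)) for q in r])
        except Exception as e: print(n,t,e)
print(arm.read_state()["clock"])
E
```

```text
pics
{'clock': 0.0, 'joints': array([-1.03139623e+00,  3.85555059e-01,  6.60286134e-03, -4.94430799e-04,
       -1.19401158e+00, -2.58572892e-01]), 'joint_vel': array([-1.29624406e-03,  7.77116659e-04, -9.19234351e-04,  8.44317308e-04,
        4.08126868e-05,  1.85194469e-03]), 'joint_efforts': array([-7.50273239e-05, -3.92287409e+01,  1.88397914e+01,  4.18631360e+00,
       -4.64227822e-03, -3.40176463e-06]), 'position': array([ 173.05075167, -599.94310271,  230.21419001]), 'ee_rot': array([-1.39862264e-01,  9.90170349e-01,  1.08786967e-03, -2.09283677e-04]), 'contact_force': array([-0.27208916, -0.46484381,  0.94840744]), 'wrist_torque': array([ 0.0040254 ,  0.01486809, -0.01659305]), 'gripper_width': 85.49044261495983}
scene fixture [([532, 211, 0], 0.97), ([445, 0, -2], 0.6), ([578, 145, 124], 0.46)]
scene loupe [([648, -312, -2], 0.79), ([600, -202, -2], 0.69)]
scene lever_pad [([504, 238, 120], 0.76), ([634, 408, 0], 0.41)]
scene lever_hinge [([576, 232, 44], 0.97), ([579, 142, 128], 0.39)]
scene key_bit [([533, 206, 32], 0.54)]
scene focus_mark [([578, 146, 124], 0.48)]
scene lens [([648, -313, 10], 0.85), ([594, -200, 10], 0.79)]
scene padlock [([683, -2, 0], 0.73)]
scene cylinder_lock [([444, 2, 2], 0.68), ([595, -204, 11], 0.57), ([534, 203, 32], 0.43)]
top fixture [([533, 208, -2], 0.8)]
top loupe [([597, -199, -2], 0.61), ([649, -313, -2], 0.6)]
top lever_pad [([504, 231, 118], 0.43), ([578, 139, 124], 0.3)]
top lever_hinge [([576, 232, 48], 0.59), ([530, 208, 30], 0.56), ([778, -108, -1], 0.26)]
top key_bit [([530, 210, 35], 0.47)]
top focus_mark [([576, 142, 121], 0.6)]
top lens [([595, -203, 13], 0.5), ([528, 207, 31], 0.34)]
top padlock [([682, 3, 0], 0.6)]
top cylinder_lock [([450, 4, 3], 0.59)]
wrist fixture []
wrist loupe []
wrist lever_pad []
wrist lever_hinge []
wrist key_bit []
wrist focus_mark []
wrist lens []
wrist padlock []
wrist cylinder_lock []
1.5
```

View pics/scene0.png

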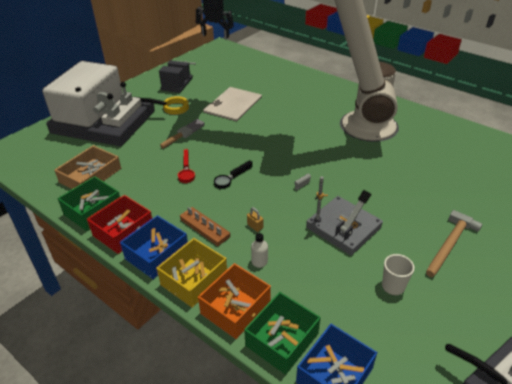

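View pics/top0.png

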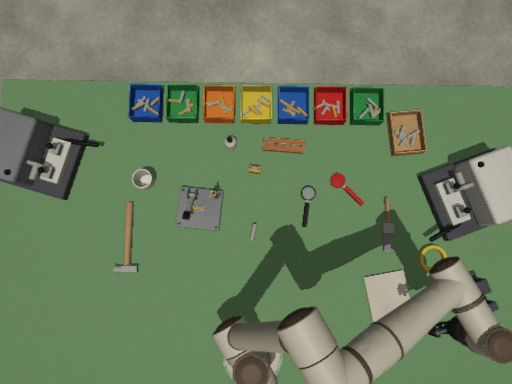

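```bash
python3 - <<'E'
from bench import arm
for n in("scene","top","wrist"):
    print(arm.camera_info(n))
E
```

```text
{'fx': 471.4769897358357, 'fy': 471.4769897358357, 'cx': 264.31878639390914, 'cy': 186.99999180422293, 'cam_to_world': array([[-6.15557227e-01,  5.06285925e-01, -6.03956838e-01,
         1.42854160e+03],
       [ 7.88090443e-01,  3.97058744e-01, -4.70380492e-01,
         6.18312883e+02],
       [ 1.65932119e-03, -7.65518723e-01, -6.43411479e-01,
         9.58263766e+02],
       [ 0.00000000e+00,  0.00000000e+00,  0.00000000e+00,
         1.00000000e+00]])}
{'fx': 446.7246108874232, 'fy': 446.7246108874232, 'cx': 255.12177725237032, 'cy': 190.72076052159454, 'cam_to_world': array([[ 1.71043994e-02, -9.93153023e-01,  1.15561723e-01,
         4.04138740e+02],
       [-9.99821652e-01, -1.60637133e-02,  9.93082698e-03,
        -1.79060112e+01],
       [-8.00648046e-03, -1.15710974e-01, -9.93250657e-01,
         1.68502337e+03],
       [ 0.00000000e+00,  0.00000000e+00,  0.00000000e+00,
         1.00000000e+00]])}
{'fx': 275.63143006965475, 'fy': 275.63143006965475, 'cx': 254.52177192787516, 'cy': 188.250836275542, 'cam_to_world': array([[-2.77061568e-01,  9.11667841e-01,  3.03477570e-01,
         9.51602003e+01],
       [ 9.60852139e-01,  2.62956418e-01,  8.72759385e-02,
        -6.20923481e+02],
       [-2.34708521e-04,  3.15777881e-01, -9.48833112e-01,
         3.73601479e+02],
       [ 0.00000000e+00,  0.00000000e+00,  0.00000000e+00,
         1.00000000e+00]])}
```

The scene picture shows the fixture at about (345,222), with its lever raised. The black loupe has its lens at (222,181) and its handle running to (250,165), and the red look-alike is at (187,175). The top view agrees: fixture (200,208), black lens (308,193), red look-alike (338,180). I'll move toward the loupe first for a close look on the way.

Emit:
send_rows --translation '[[-36, 31, -7], [-34, 33, -7], [-32, 35, -7], [-30, 37, -7], [-28, 38, -7]]' --dr '[[0, 0, 3.2], [0, 0, 3.2], [0, 0, 3.2], [0, 0, 3.2], [0, 0, 3.2]]' --grip '[0, 0, 0, 0, 0]'

```text
clock: 2.12
position: [302.7, -400.1, 266.8]
ee_rot: [0.0, 1.0, -0.0, 0.0]
contact_force: [1.1, -0.8, -0.0]
gripper_width: -0.1
```

Emit:
send_rows --translation '[[-26, 40, -7], [-26, 40, -7], [-26, 40, -7], [-26, 40, -7], [-26, 40, -7]]' --dr '[[0, 0, 0], [0, 0, 0], [0, 0, 0], [0, 0, 0], [0, 0, 0]]' --grip '[0, 0, 0, 0, 0]'

```text
clock: 2.75
position: [432.4, -199.7, 301.9]
ee_rot: [-0.001, 1.0, -0.0, 0.0]
contact_force: [1.8, -0.3, 0.1]
gripper_width: 0.2
```

```bash
cat > h.py <<'E'
from bench import arm
import cv2, numpy as np
from scipy.spatial.transform import Rotation as R
def st():
    s=arm.read_state(); r=R.from_quat(s["ee_rot"]); M=r.as_matrix()
    print("t",s["clock"],"p",s["position"].round(1),"xax",M[:,0].round(3),"yax",M[:,1].round(3),"zax",M[:,2].round(3),"F",s["contact_force"].round(1),"g",round(s["gripper_width"],1))
    return s,M
def delta(t):
    s,M=st(); d=M.T@(np.array(t)-s["position"]); print("tool delta",d.round(1)); return d
def look(n,name,scale=1.5):
    ci=arm.camera_info(n); im=arm.get_image(n); cv2.imwrite(f"pics/{name}.png",cv2.resize(im[:,:,::-1],None,fx=scale,fy=scale)); cv2.imwrite(f"pics/{name}_raw.png",im[:,:,::-1]);np.save(f"pics/{name}.npy",ci["cam_to_world"]); return im,ci
def ray(ci,u,v,z):
    T=ci["cam_to_world"]; d=T[:3,:3]@np.array([(u-ci["cx"])/ci["fx"],(v-ci["cy"])/ci["fy"],1]); o=T[:3,3]; return o+d*(z-o[2])/d[2]
def find(n,*ts,f="place_of"):
    for t in ts: print(n,t,[([round(v,1) for v in q["xyz"]],round(q["confidence"],2)) for q in getattr(arm,f)(t,n)])
E
python3 - <<'E'
from h import *
st(); im,ci=look("wrist","w1"); find("wrist","loupe","lens"); st()
E
```

```text
t 2.75 p [ 432.4 -199.7  301.9] xax [-1.    -0.002 -0.001] yax [-0.002  1.    -0.   ] zax [ 0.001 -0.    -1.   ] F [ 1.8 -0.3  0.1] g 0.2
wrist loupe [([643.5, -312.6, -1.3], 0.94), ([598.7, -199.3, -1.3], 0.78)]
wrist lens [([599.6, -200.1, 6.6], 0.77), ([646.2, -310.6, 10.7], 0.75)]
t 2.9 p [ 432.8 -199.7  301.7] xax [-1.    -0.005 -0.001] yax [-0.005  1.    -0.   ] zax [ 0.001 -0.    -1.   ] F [-0.1  0.3 -0.1] g 0.0
```

View pics/w1.png

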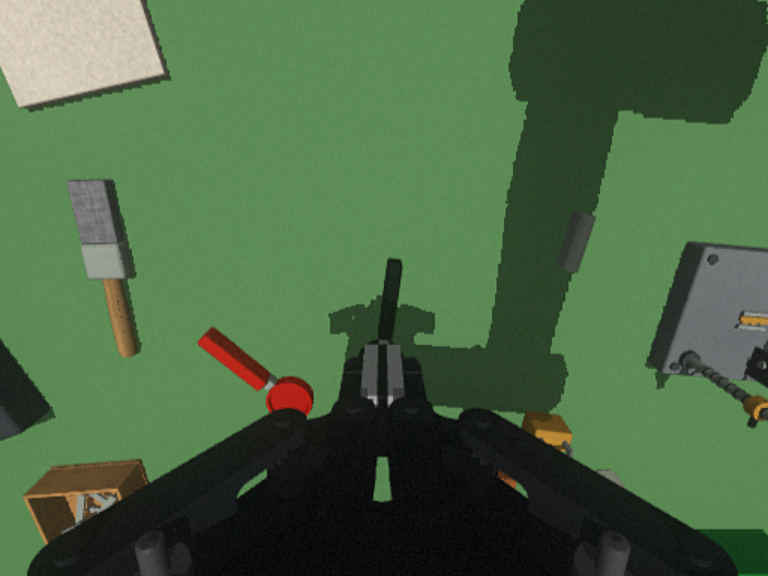

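The wrist picture shows the black handle from about (395,262) to (388,340). The fingers hide its lens, and the red look-alike at (290,397) stays out of play. Next I'll go over to the fixture.

Emit:
send_rows --translation '[[10, 45, 0], [10, 45, 0], [10, 45, 0], [10, 45, 0], [10, 45, 0]]' --dr '[[0, 0, 0], [0, 0, 0], [0, 0, 0], [0, 0, 0], [0, 0, 0]]' --grip '[0, 0, 0, 0, 0]'

```text
clock: 3.52
position: [380.6, 24.0, 301.4]
ee_rot: [0.0, 1.0, 0.0, 0.0]
contact_force: [0.6, 0.1, -0.8]
gripper_width: -0.1
```

Emit:
send_rows --translation '[[0, 42, 0], [0, 42, 0], [0, 42, 0], [0, 42, 0], [0, 20, 0]]' --dr '[[0, 0, 0], [0, 0, 0], [0, 0, 0], [0, 0, 0], [0, 0, 0]]' --grip '[0, 0, 0, 0, 0]'

```text
clock: 4.15
position: [381.1, 212.4, 301.0]
ee_rot: [-0.001, 1.0, -0.0, -0.0]
contact_force: [0.3, 0.6, -0.4]
gripper_width: 0.4
```

```bash
python3 - <<'E'
from h import *
st(); im,ci=look("wrist","w2"); find("wrist","fixture","lever_pad","lever_hinge","key_bit","focus_mark"); st()
im,ci=look("top","t2");find("top","loupe","lens")
cv2.imwrite("pics/t2c.png",cv2.resize(im[170:250,160:330,::-1],None,fx=4.5,fy=4.5,interpolation=cv2.INTER_CUBIC))
E
```

```text
t 4.15 p [381.1 212.4 301. ] xax [-1.    -0.002  0.   ] yax [-0.002  1.    -0.001] zax [-0.    -0.001 -1.   ] F [ 0.3  0.6 -0.4] g 0.4
wrist fixture [([529.8, 208.1, -3.0], 0.82), ([599.2, -199.8, -0.3], 0.61)]
wrist lever_pad [([598.7, -198.2, 3.0], 0.59), ([502.8, 240.5, 126.0], 0.45)]
wrist lever_hinge []
wrist key_bit []
wrist focus_mark []
t 4.45 p [381.1 210.5 301.3] xax [-1. -0.  0.] yax [-0.  1. -0.] zax [-0. -0. -1.] F [ 0.1 -0.2  0.8] g 0.0
top loupe [([648.1, -312.6, 1.2], 0.77), ([596.1, -202.9, 1.2], 0.63)]
top lens [([647.2, -310.8, 7.8], 0.78), ([594.7, -204.6, 9.8], 0.65)]
```

View pics/w2.png

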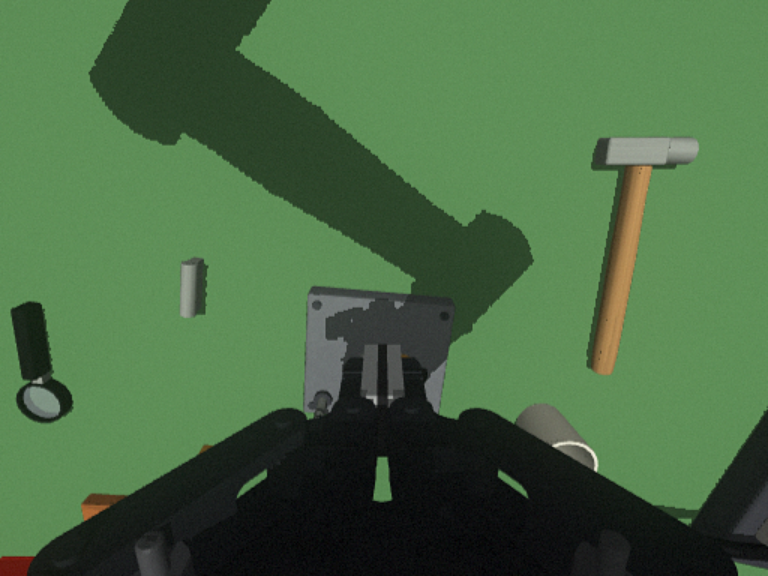

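View pics/t2c.png

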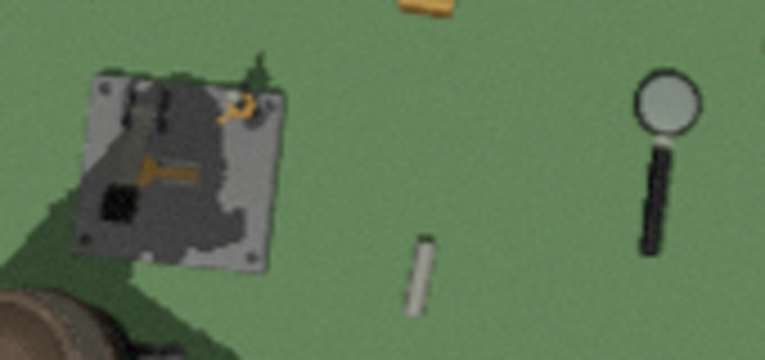

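```bash
python3 - <<'E'
from h import *
ci=arm.camera_info("top")
P={}
for k,(u,v) in dict(TL=(97,75),TR=(285,95),BR=(268,272),BL=(76,250)).items():
    P[k]=ray(ci,160+u/4.5,170+v/4.5,30); print(k,P[k].round(1))
print("centre",sum(P.values())/4)
for k,(u,v,z) in dict(pad=(119,203,120),collar=(240,105,124),blade1=(198,175,33),bow=(148,173,33),lens=(668,103,12),hend=(650,252,26),hstart=(662,148,20)).items():
    print(k,ray(ci,160+u/4.5,170+v/4.5,z).round(1))
a=lambda p,q: np.degrees(np.arctan2(*(P[q]-P[p])[[1,0]]))
print(a("BL","TL"),a("BR","TR"),a("TR","TL")-90,a("BR","BL")-90)
# wrist
ci=dict(arm.camera_info("wrist"),cam_to_world=np.load("pics/w2.npy"))
p=ray(ci,310/1.5,288/1.5,30);q=ray(ci,453/1.5,298/1.5,30);r=ray(ci,304/1.5,410/1.5,30);print(p,q,r,np.degrees(np.arctan2(*(q-p)[[1,0]]))-90)
# loupe handle w1
ci["cam_to_world"]=np.load("pics/w1.npy")
p=ray(ci,395/1.5,262/1.5,26);q=ray(ci,388/1.5,335/1.5,26);print("h",p,q,np.degrees(np.arctan2(*(q-p)[[1,0]])))
E
```

```text
TL [607.5 273.9  30. ]
TR [593.3 117.2  30. ]
BR [446.9 127.5  30. ]
BL [462.2 286.   30. ]
centre [527.47248493 201.1561252   30.        ]
pad [496.2 237.2 120. ]
collar [574.1 144.6 124. ]
blade1 [525.4 187.   33. ]
bow [526.4 228.4  33. ]
lens [ 593.8 -202.    12. ]
hend [ 468.7 -186.1   26. ]
hstart [ 555.2 -196.3   20. ]
-4.739493942806605 -4.0055132603994315 -5.1759230073497235 -5.534747993590983
[443.78800233 138.42379006  30.        ] [454.76057658 290.40701657  30.        ] [595.46295949 123.36102623  30.        ] -4.129359063748595
h [ 468.0377654  -183.89783028   26.        ] [ 552.35487561 -190.69866847   26.        ] -4.611372545234168
```

Both views agree: fixture origin about (530,208), yaw about -4.7°, raised pad about (504,236,120). I'm going above the pad now.

Emit:
send_rows --translation '[[-25, 5, 20], [-25, 5, 30], [-25, 5, 35], [-25, 5, 35], [-22, 6, 31]]' --dr '[[0, 0, 0], [0, 0, 0], [0, 0, 0], [0, 0, 0], [0, 0, 0]]' --grip '[0, 0, 0, 0, 0]'

```text
clock: 5.22
position: [503.9, 237.4, 149.1]
ee_rot: [-0.0, 1.0, -0.0, -0.0]
contact_force: [-0.2, 0.2, 0.6]
gripper_width: -0.4
```

```bash
python3 - <<'E'
from h import *
st(); im,ci=look("scene","s3"); find("scene","lever_pad","clamp")
cv2.imwrite("pics/s3c.png",cv2.resize(im[150:270,280:440,::-1],None,fx=4.5,fy=4.5,interpolation=cv2.INTER_CUBIC))
im,ci=look("wrist","w3")
E
```

```text
t 5.225 p [503.9 237.4 149.1] xax [-1.    -0.001  0.   ] yax [-0.001  1.    -0.   ] zax [-0. -0. -1.] F [-0.2  0.2  0.6] g -0.4
scene lever_pad [([505.9, 236.5, 116.4], 0.81)]Traceback (most recent call last):
  File "<stdin>", line 2, in <module>
  File "h.py", line 15, in find
    for t in ts: print(n,t,[([round(v,1) for v in q["xyz"]],round(q["confidence"],2)) for q in getattr(arm,f)(t,n)])
                                                                                               ~~~~~~~~~~~~~~^^^^^
ValueError: it knows: brush, cup, cylinder_lock, fixture, focus_mark, hammer, key, key_bit, key_rack, lens, lever_hinge, lever_pad, loupe, oil_bottle, padlock, pointer
```

Emit:
send_rows --translation '[[0, 0, 25], [3, 0, 6], [5, 0, 8], [5, 0, 8], [4, 0, 8]]' --dr '[[0, 0, 0], [0, 0, 0], [0, 0, 0], [0, 0, 0], [0, 0, 0]]' --grip '[0, 0, 0, 0, 0]'

```text
clock: 5.95
position: [486.0, 238.4, 95.9]
ee_rot: [-0.001, 1.0, 0.001, 0.001]
contact_force: [-0.2, 0.9, 0.5]
gripper_width: -0.1
```

```bash
python3 - <<'E'
from h import *
st(); im,ci=look("scene","s4"); find("scene","lever_pad")
cv2.imwrite("pics/s4c.png",cv2.resize(im[150:270,280:440,::-1],None,fx=4.5,fy=4.5,interpolation=cv2.INTER_CUBIC))
E
```

```text
t 5.95 p [486.  238.4  95.9] xax [-1.    -0.002 -0.002] yax [-0.002  1.     0.002] zax [ 0.002  0.002 -1.   ] F [-0.2  0.9  0.5] g -0.1
scene lever_pad [([486.1, 238.9, 91.0], 0.78), ([416.6, 474.7, 2.4], 0.52), ([529.0, 208.4, 26.3], 0.35)]
```

View pics/s4c.png

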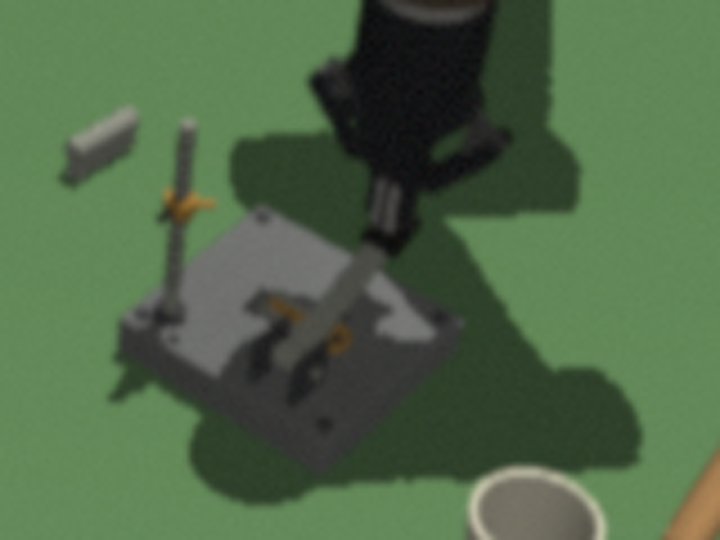

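The fingers are on the pad at crop (390,225), and the lever is partly down. I'll continue past the latch point.

Emit:
send_rows --translation '[[3, 0, 7], [2, 0, 8], [1, 0, 8], [0, 0, 7], [0, 0, 5]]' --dr '[[0, 0, 0], [0, 0, 0], [0, 0, 0], [0, 0, 0], [0, 0, 0]]' --grip '[0, 0, 0, 0, 0]'

```text
clock: 6.68
position: [480.0, 237.7, 59.6]
ee_rot: [-0.001, 1.0, -0.0, -0.0]
contact_force: [0.5, -0.4, 0.2]
gripper_width: -0.0
```

Emit:
send_rows --translation '[[0, 0, 0], [0, 0, -15], [0, 0, -40], [0, 0, -40], [10, -20, -40]]' --dr '[[0, 0, 0], [0, 0, 0], [0, 0, 0], [0, 0, 0], [0, 0, 0]]' --grip '[0, 0, 0, 0, 0]'

```text
clock: 7.3
position: [470.8, 218.6, 198.2]
ee_rot: [-0.001, 1.0, 0.001, 0.001]
contact_force: [-0.4, 0.4, 0.2]
gripper_width: 0.1
```

```bash
python3 - <<'E'
from h import *
st(); im,ci=look("scene","s5"); find("scene","lever_pad","key_bit","focus_mark","lever_hinge")
cv2.imwrite("pics/s5c.png",cv2.resize(im[150:270,280:440,::-1],None,fx=4.5,fy=4.5,interpolation=cv2.INTER_CUBIC))
E
```

```text
t 7.3 p [470.8 218.6 198.2] xax [-1.    -0.003 -0.003] yax [-0.003  1.     0.002] zax [ 0.003  0.002 -1.   ] F [-0.4  0.4  0.2] g 0.1
scene lever_pad [([475.3, 237.1, 52.6], 0.82), ([487.4, -501.5, 4.5], 0.64)]
scene key_bit [([531.1, 204.1, 35.3], 0.61)]
scene focus_mark [([577.8, 142.9, 120.2], 0.43)]
scene lever_hinge [([578.1, 231.6, 41.3], 0.91), ([682.6, -0.3, -3.7], 0.16)]
```

View pics/s5c.png

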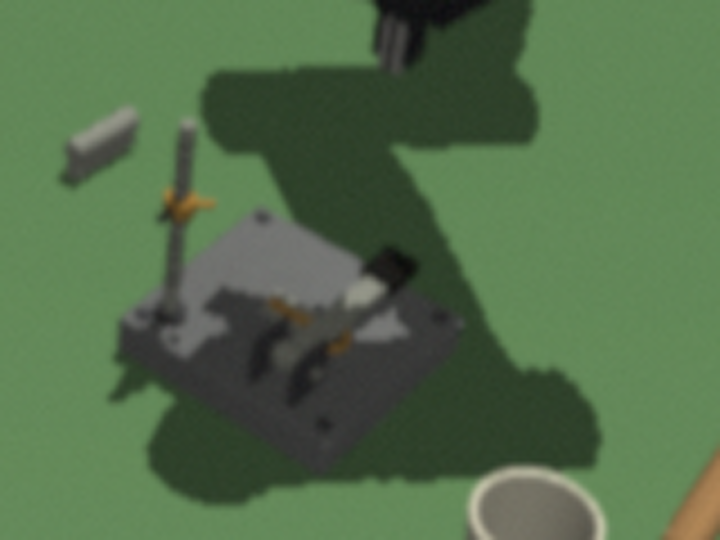

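The lever is latched: pad (475,237,53), crop (390,265), and it stays down with the hand away. I'll move to a view that gets the key and pointer accurately on the way to the loupe.

Emit:
send_rows --translation '[[-10, -15, -30], [-20, -25, -22], [-20, -28, -10], [-20, -25, -10], [-19, -25, 0]]' --dr '[[0, 0, 0], [0, 0, 0], [0, 0, 0], [0, 0, 0], [0, 0, 0]]' --grip '[0, 0, 0, 0, 0]'

```text
clock: 8.18
position: [560.1, 99.4, 266.9]
ee_rot: [-0.001, 1.0, -0.0, -0.0]
contact_force: [0.5, 0.0, 0.2]
gripper_width: -0.0
```

```bash
python3 - <<'E'
from h import *
st(); im,ci=look("wrist","w6"); find("wrist","fixture","lever_pad","key","key_bit","focus_mark","lens","loupe"); st()
cv2.imwrite("pics/w6c.png",cv2.resize(im[100:290,230:420,::-1],None,fx=3,fy=3,interpolation=cv2.INTER_CUBIC))
E
```

```text
t 8.175 p [560.1  99.4 266.9] xax [-1.    -0.002  0.001] yax [-0.002  1.    -0.   ] zax [-0.001 -0.    -1.   ] F [0.5 0.  0.2] g -0.0
wrist fixture [([530.5, 208.6, -1.0], 0.66), ([598.7, -197.2, 0.8], 0.47)]
wrist lever_pad [([472.4, 242.7, 55.1], 0.97)]
wrist key [([531.4, 204.5, 35.9], 0.74), ([577.4, 227.8, 45.0], 0.64)]
wrist key_bit [([531.7, 202.9, 32.6], 0.78)]
wrist focus_mark [([577.6, 144.4, 119.8], 0.57)]
wrist lens [([600.6, -200.2, 7.4], 0.64)]
wrist loupe [([597.4, -200.0, -0.8], 0.86), ([681.9, -1.9, 1.5], 0.19)]
t 8.575 p [558.8 100.7 267. ] xax [-1.    -0.003  0.001] yax [-0.003  1.    -0.   ] zax [-0.001 -0.    -1.   ] F [ 0.4 -0.3 -0.8] g 0.1
```

View pics/w6.png

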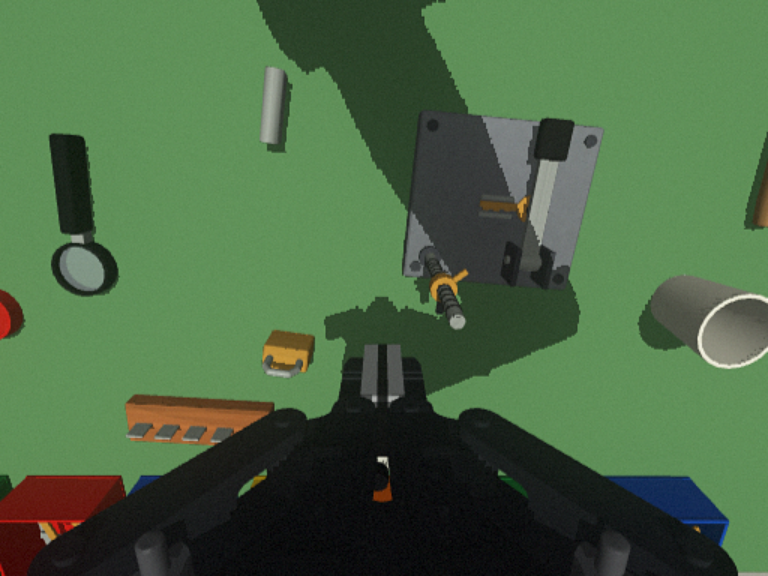

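View pics/w6c.png

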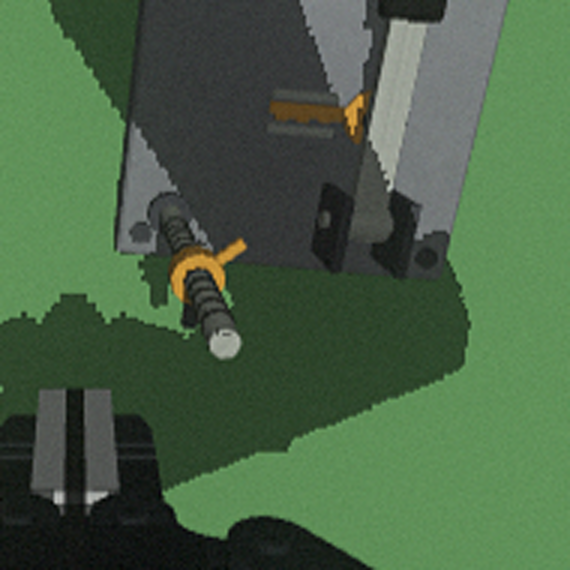

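```bash
python3 - <<'E'
from h import *
ci=dict(arm.camera_info("wrist"),cam_to_world=np.load("pics/w6.npy"))
c=lambda u,v:(230+u/3-.33,100+v/3-.33)
w=lambda u,v:(u/1.5-.17,v/1.5-.17)
def pr(p):
    T=ci["cam_to_world"]; q=T[:3,:3].T@(np.array(p)-T[:3,3]); return np.array([ci["fx"]*q[0]/q[2]+ci["cx"],ci["fy"]*q[1]/q[2]+ci["cy"]])
print("cam",ci["cam_to_world"][:3,3])
P=dict(A=w(420,111),B=w(604,128),C=w(572,289),D=w(405,275))  # A=(-75,-85) B=(-75,75) C=(75,75) D=(75,-85)
for k,v in P.items(): print(k,ray(ci,*v,30).round(1))
g=np.array([ray(ci,*v,30)[:2] for v in P.values()]); l=np.array([(-75,-85),(-75,75),(75,75),(75,-85)],float)
M,_=cv2.estimateAffinePartial2D(l,g); print(M, np.degrees(np.arctan2(M[1,0],M[0,0])),np.hypot(M[0,0],M[1,0]))
yaw=np.arctan2(M[1,0],M[0,0]); Rm=np.array([[np.cos(yaw),-np.sin(yaw)],[np.sin(yaw),np.cos(yaw)]]); o=M[:,2]
top=ray(ci,*c(225,343),185); print("post top",top.round(1),"base",ray(ci,*c(168,208),30).round(1),"pred",(o+Rm@[52,-62]).round(1))
print("blade end",ray(ci,*c(270,110),33).round(1),"blade/bow",ray(ci,*c(343,115),33).round(1),"local",[ (Rm.T@(ray(ci,*c(*q),33)[:2]-o)).round(1) for q in((270,110),(343,115))])
for z in range(105,136,3): print(z,((pr([top[0],top[1],z])-np.array([230,100])+.33)*3).round(1))
E
```

```text
cam [478.962934   101.33107616 409.22114422]
A [451.2 133.4  30. ]
B [464.5 291.9  30. ]
C [611.1 285.9  30. ]
D [597.1 123.4  30. ]
[[ 9.90985680e-01  8.28737259e-02  5.32607664e+02]
 [-8.28737259e-02  9.90985680e-01  2.11376469e+02]] -4.780383627919929 0.994444906300898
post top [577.3 145.8 185. ] base [576.1 145.5  30. ] pred [579.3 145.3]
blade end [529.7 189.4  33. ] blade/bow [531.9 222.6  33. ] local [array([ -1.1, -22.1]), array([-1.7, 11.1])]
105 [189.4 259.4]
108 [190.4 261.9]
111 [191.4 264.3]
114 [192.5 266.8]
117 [193.6 269.4]
120 [194.7 271.9]
123 [195.8 274.6]
126 [197.  277.3]
129 [198.1 280. ]
132 [199.3 282.8]
135 [200.6 285.7]
```

```bash
python3 - <<'E'
from h import *
im,ci=look("top","t7"); im2,ci2=look("scene","s7")
cv2.imwrite("pics/t7c.png",cv2.resize(im[180:235,172:228,::-1],None,fx=10,fy=10,interpolation=cv2.INTER_CUBIC))
cv2.imwrite("pics/s7c.png",cv2.resize(im2[170:250,300:385,::-1],None,fx=7,fy=7,interpolation=cv2.INTER_CUBIC))
w=cv2.imread("pics/w6_raw.png"); cv2.imwrite("pics/w6k.png",cv2.resize(w[115:215,280:400],None,fx=6,fy=6,interpolation=cv2.INTER_CUBIC))
find("top","key_bit","focus_mark","fixture");find("scene","key_bit","focus_mark","fixture")
E
```

```text
top key_bit [([529.0, 209.7, 30.7], 0.72), ([529.8, 206.5, 33.0], 0.45)]
top focus_mark [([451.9, 4.2, 2.9], 0.4)]
top fixture [([534.8, 209.2, -0.7], 0.9)]
scene key_bit [([532.7, 205.6, 32.1], 0.39)]
scene focus_mark [([579.2, 144.3, 122.0], 0.42)]
scene fixture [([530.2, 211.5, 1.2], 0.87)]
```

View pics/t7c.png

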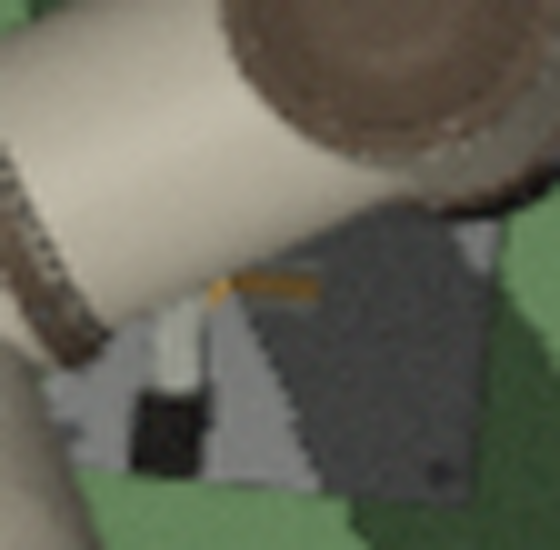

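View pics/s7c.png

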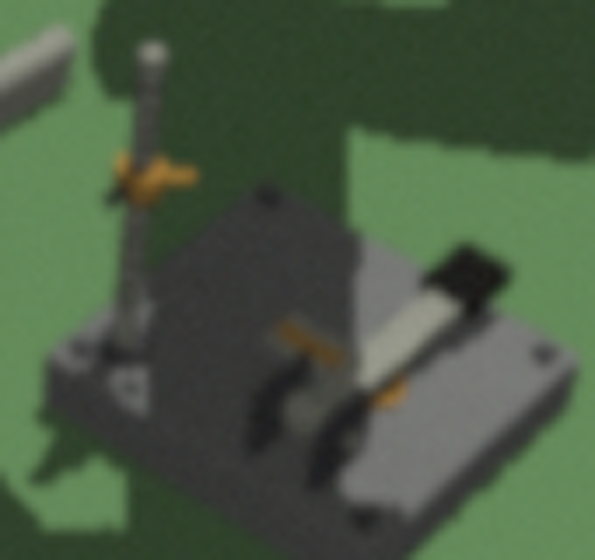

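View pics/w6k.png

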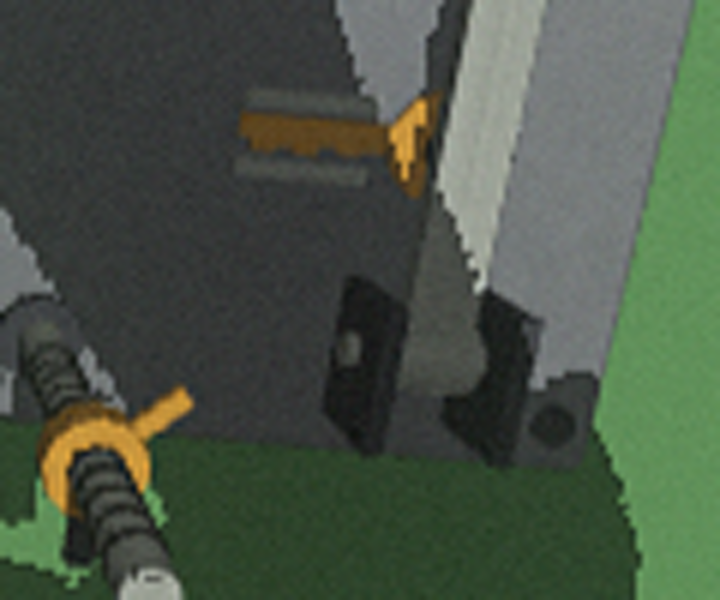

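```bash
python3 - <<'E'
from h import *
cw=dict(arm.camera_info("wrist"),cam_to_world=np.load("pics/w6.npy"))
ct=arm.camera_info("top");cs=arm.camera_info("scene")
C={"w":(cw,280,115,6),"t":(ct,172,180,10),"s":(cs,300,170,7)}
def R_(k,u,v,z):
    ci,x,y,s=C[k]; return ray(ci,x+(u+.5)/s-.5,y+(v+.5)/s-.5,z)
def pr(k,p):
    ci,x,y,s=C[k];T=ci["cam_to_world"]; q=T[:3,:3].T@(np.array(p)-T[:3,3]); uv=np.array([ci["fx"]*q[0]/q[2]+ci["cx"],ci["fy"]*q[1]/q[2]+ci["cy"]])
    return (uv-[x,y]+.5)*s-.5
for k,a,b in(("w",(241,130),(392,141)),("t",(320,289),(231,286)),("s",(281,326),(345,358))):
    A=R_(k,*a,33);B=R_(k,*b,33);print(k,A.round(1),B.round(1),((A+B)/2).round(1),np.linalg.norm(A-B).round(1))
print("s posttop",R_("s",152,55,185),"base",R_("s",125,348,30))
t=R_("s",152,53,185)
for z in(112,115,118,121,124,127): print(z,"s",pr("s",[577.5,144.5,z]).round(),"w",pr("w",[577.3,145.5,z]).round(), "fingertip s",pr("s",[577.5-17,144.5+17,z]).round(),"w",pr("w",[577.5-17,144.5+17,z]).round())
# project collar outlines
for z in (115,121,127):
    a=np.linspace(0,6.28,9)[:-1]
    for h in(6,-6): print(z,h,[tuple(pr("w",[577.3+10*np.cos(t),145.5+10*np.sin(t),z+h]).round().astype(int)) for t in a])
E
```

```text
w [529.6 189.5  33. ] [532.  223.8  33. ] [530.8 206.7  33. ] 34.4
t [527.1 188.8  33. ] [527.6 221.8  33. ] [527.3 205.3  33. ] 33.1
s [529.2 189.7  33. ] [529.4 219.7  33. ] [529.3 204.7  33. ] 29.9
s posttop [580.20189715 146.20303572 185.        ] base [576.36267197 145.38325699  30.        ]
112 s [137. 196.] w [ 83. 441.] fingertip s [198. 191.] w [173. 355.]
115 s [138. 190.] w [ 85. 446.] fingertip s [198. 186.] w [176. 359.]
118 s [138. 185.] w [ 87. 451.] fingertip s [199. 180.] w [179. 364.]
121 s [139. 179.] w [ 89. 456.] fingertip s [200. 174.] w [182. 368.]
124 s [140. 173.] w [ 92. 461.] fingertip s [201. 168.] w [185. 373.]
127 s [140. 167.] w [ 94. 467.] fingertip s [201. 162.] w [189. 377.]
115 6 [(np.int64(87), np.int64(507)), (np.int64(126), np.int64(492)), (np.int64(144), np.int64(456)), (np.int64(130), np.int64(419)), (np.int64(92), np.int64(404)), (np.int64(52), np.int64(419)), (np.int64(35), np.int64(456)), (np.int64(49), np.int64(492))]
115 -6 [(np.int64(78), np.int64(485)), (np.int64(116), np.int64(471)), (np.int64(133), np.int64(436)), (np.int64(120), np.in
[... 469 characters left out ...]
nt64(138), np.int64(446)), (np.int64(125), np.int64(410)), (np.int64(87), np.int64(395)), (np.int64(49), np.int64(409)), (np.int64(32), np.int64(445)), (np.int64(46), np.int64(481))]
127 6 [(np.int64(96), np.int64(530)), (np.int64(136), np.int64(515)), (np.int64(155), np.int64(478)), (np.int64(141), np.int64(440)), (np.int64(101), np.int64(424)), (np.int64(60), np.int64(440)), (np.int64(42), np.int64(478)), (np.int64(57), np.int64(515))]
127 -6 [(np.int64(87), np.int64(507)), (np.int64(126), np.int64(492)), (np.int64(144), np.int64(456)), (np.int64(130), np.int64(419)), (np.int64(92), np.int64(404)), (np.int64(52), np.int64(419)), (np.int64(35), np.int64(456)), (np.int64(49), np.int64(492))]
```

```bash
python3 - <<'E'
from h import *
ci=dict(arm.camera_info("wrist"),cam_to_world=np.load("pics/w6.npy"))
w=cv2.imread("pics/w6_raw.png")
cv2.imwrite("pics/w6l.png",cv2.resize(w[80:205,20:95],None,fx=5,fy=5,interpolation=cv2.INTER_CUBIC))
E
```

```text
(no output)
```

View pics/w6l.png

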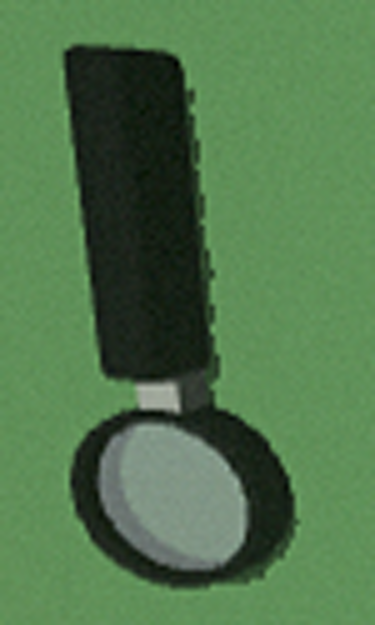

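```bash
python3 - <<'E'
from h import *
ci=dict(arm.camera_info("wrist"),cam_to_world=np.load("pics/w6.npy"))
r=lambda u,v,z: ray(ci,20+(u+.5)/5-.5,80+(v+.5)/5-.5,z)
a=r(67,55,26);b=r(103,370,26);print("left edge",a,b,np.degrees(np.arctan2(*(b-a)[[1,0]])))
for z in(8,16): print("lens",r(173,495,z))
yaw=np.arctan2(*(b-a)[[1,0]]);ex=np.array([np.cos(yaw),np.sin(yaw)]);ey=np.array([-ex[1],ex[0]])
print("handle far end ctr",a[:2]+8*ey,"near",b[:2]+8*ey, "lens from handle:",a[:2]+8*ey+128*ex,b[:2]+8*ey+38*ex)
E
```

```text
left edge [ 471.86220802 -189.3155869    26.        ] [ 555.43717686 -200.20986728   26.        ] -7.426822394208169
lens [ 597.35994323 -202.46772836    8.        ]
lens [ 594.99921004 -196.41024492   16.        ]
handle far end ctr [ 472.8962866  -181.38270083] near [ 556.47125544 -192.2769812 ] lens from handle: [ 599.82246381 -197.92795811] [ 594.1524643  -197.18885446]
```

The loupe's lens is at about (597,-200), yaw about -7°, and the grip point is about (526,-191).

Emit:
send_rows --translation '[[4, -40, 10], [4, -42, 15], [4, -42, 15], [5, -42, 15], [5, -42, 15]]' --dr '[[0, 0, 0], [0, 0, 0], [0, 0, 0], [0, 0, 0], [0, 0, 0]]' --grip '[60, 60, 60, 60, 60]'

```text
clock: 9.6
position: [537.4, -109.3, 197.1]
ee_rot: [-0.001, 1.0, -0.0, 0.0]
contact_force: [0.6, 0.5, -0.1]
gripper_width: 60.0
```

Emit:
send_rows --translation '[[5, -42, 15], [5, -42, 20], [0, 0, 12], [0, 0, 0], [0, 0, 0]]' --dr '[[0, 0, 0], [0, 0, 0], [0, 0, 3.6], [0, 0, 3.6], [0, 0, 0]]' --grip '[60, 60, 60, 60, 60]'

```text
clock: 10.22
position: [527.8, -192.3, 150.2]
ee_rot: [0.062, 0.998, -0.0, -0.0]
contact_force: [0.2, 0.4, -0.2]
gripper_width: 59.9
```

```bash
python3 - <<'E'
from h import *
im,ci=look("wrist","w8"); delta([526,-191,60]); 
im,ci=look("scene","s8"); find("scene","loupe","lens"); find("wrist","loupe","lens")
cv2.imwrite("pics/s8c.png",cv2.resize(im[120:210,170:280,::-1],None,fx=6,fy=6,interpolation=cv2.INTER_CUBIC))
E
```

```text
t 10.275 p [ 527.9 -192.1  150.4] xax [-0.992  0.123 -0.   ] yax [ 0.123  0.992 -0.   ] zax [ 0. -0. -1.] F [-0.8 -1.5  0.6] g 60.1
tool delta [ 2.   0.9 90.4]
scene loupe [([596.5, -203.5, -1.9], 0.66), ([646.5, -312.6, -0.2], 0.5)]
scene lens [([646.0, -315.6, 8.6], 0.8), ([596.3, -198.9, 10.2], 0.73)]
wrist loupe [([601.1, -196.9, -1.2], 0.81), ([645.8, -312.0, -0.7], 0.63)]
wrist lens [([644.7, -314.7, 9.9], 0.95), ([600.5, -199.8, 7.4], 0.7), ([599.1, -199.3, -1.0], 0.28)]
```

View pics/w8.png

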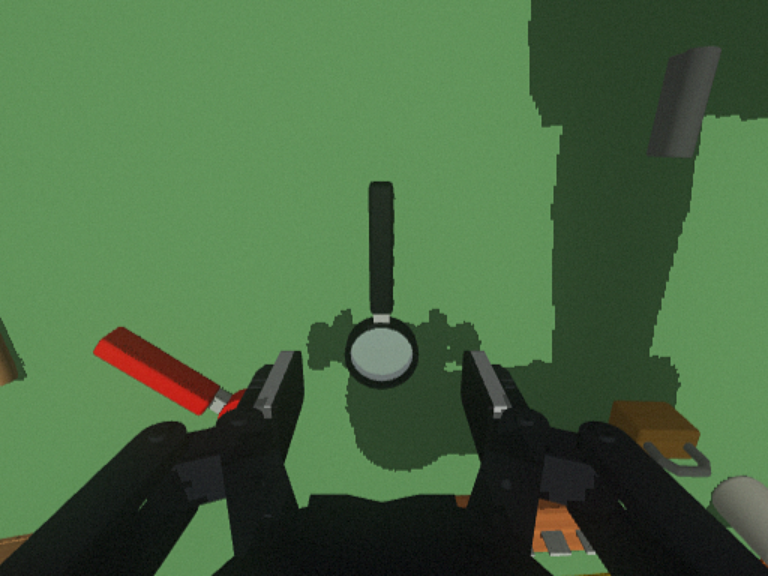

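View pics/s8c.png

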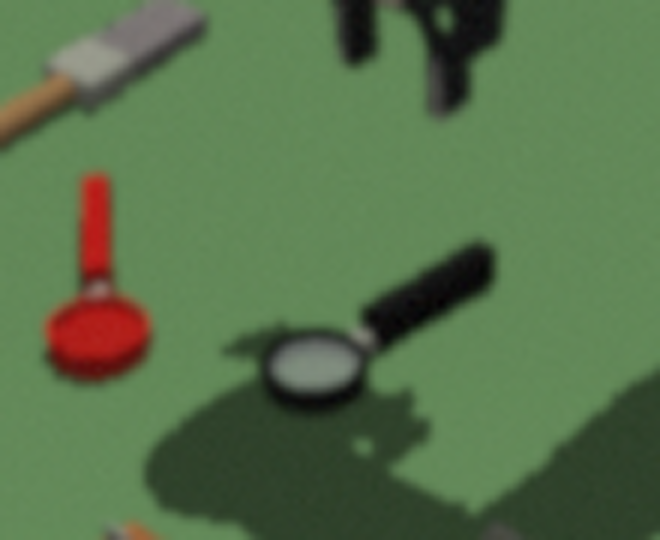

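```bash
python3 - <<'E'
from h import *
ci=arm.camera_info("wrist")
w=lambda u,v,z:ray(ci,(u+.5)/1.5-.5,(v+.5)/1.5-.5,z)
print(w(382,352,12),w(381,183,26),w(380,312,26))
s,M=st()
for p in (w(382,352,12),w(381,183,26),w(380,312,26)): print((M.T@(p-s["position"])).round(1))
E
```

```text
[ 595.12423763 -198.25563706   12.        ] [ 469.76248636 -183.32729538   26.        ] [ 556.6963435  -194.88914931   26.        ]
t 10.525 p [ 527.9 -191.9  150.5] xax [-0.992  0.123 -0.   ] yax [0.123 0.992 0.   ] zax [ 0. -0. -1.] F [-0.5 -0.5 -0.5] g 59.8
[-67.4   2.  138.6]
[ 58.8   1.4 124.5]
[-28.9   0.6 124.6]
```

The handle is lined up with the jaws: the axis is at x≈381 px and the tool centre at 383 px. Now I'll descend and grip.

Emit:
send_rows --translation '[[0, 1, 35], [2, 0, 35], [0, 0, 35], [0, 0, 25], [0, 0, 10]]' --dr '[[0, 0, 0], [0, 0, 0], [0, 0, 0], [0, 0, 0], [0, 0, 0]]' --grip '[60, 60, 60, 60, 50]'

```text
clock: 11.15
position: [525.2, -190.6, 9.0]
ee_rot: [0.062, 0.998, 0.0, -0.001]
contact_force: [-0.3, 0.2, 0.7]
gripper_width: 50.5
```

Emit:
send_rows --translation '[[0, 0, 4], [0, 0, 0], [0, 0, 0], [0, 0, 0], [0, 0, 0]]' --dr '[[0, 0, 0], [0, 0, 0], [0, 0, 0], [0, 0, 0], [0, 0, 0]]' --grip '[40, 10, 0, 0, 0]'

```text
clock: 11.78
position: [526.7, -190.9, 7.5]
ee_rot: [0.062, 0.998, -0.0, 0.001]
contact_force: [-0.9, 1.0, 4.8]
gripper_width: 14.4
```

Emit:
send_rows --translation '[[0, 0, 0], [0, 0, -5], [0, 0, -15], [0, 0, -30], [0, 0, -30]]' --dr '[[0, 0, 0], [0, 0, 0], [0, 0, 0], [0, 0, 0], [0, 0, 0]]' --grip '[0, 0, 0, 0, 0]'

```text
clock: 12.4
position: [525.6, -190.8, 87.6]
ee_rot: [0.062, 0.998, -0.0, -0.0]
contact_force: [0.8, 0.5, -1.6]
gripper_width: 14.6
```

```bash
python3 - <<'E'
from h import *
st()
im,ci=look("scene","s9"); find("scene","loupe","lens"); im2,ci=look("wrist","w9"); find("wrist","loupe","lens")
cv2.imwrite("pics/s9c.png",cv2.resize(im[110:200,170:290,::-1],None,fx=6,fy=6,interpolation=cv2.INTER_CUBIC))
E
```

```text
t 12.4 p [ 525.6 -190.8   87.6] xax [-0.992  0.124  0.   ] yax [ 0.124  0.992 -0.   ] zax [-0.  0. -1.] F [ 0.8  0.5 -1.6] g 14.6
scene loupe [([648.4, -309.5, -1.3], 0.86), ([594.2, -200.9, 77.2], 0.72)]
scene lens [([596.5, -198.8, 86.7], 0.87), ([647.7, -315.8, 7.9], 0.51)]
wrist loupe [([641.1, -312.8, -2.8], 0.76), ([599.6, -197.6, 82.3], 0.63)]
wrist lens [([599.1, -201.5, 85.6], 0.87), ([648.3, -311.4, 10.9], 0.8)]
```

View pics/s9c.png

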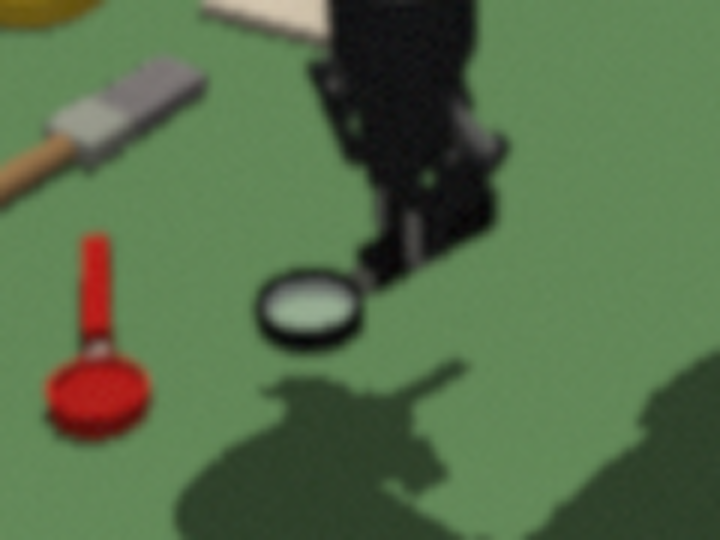

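View pics/w9.png

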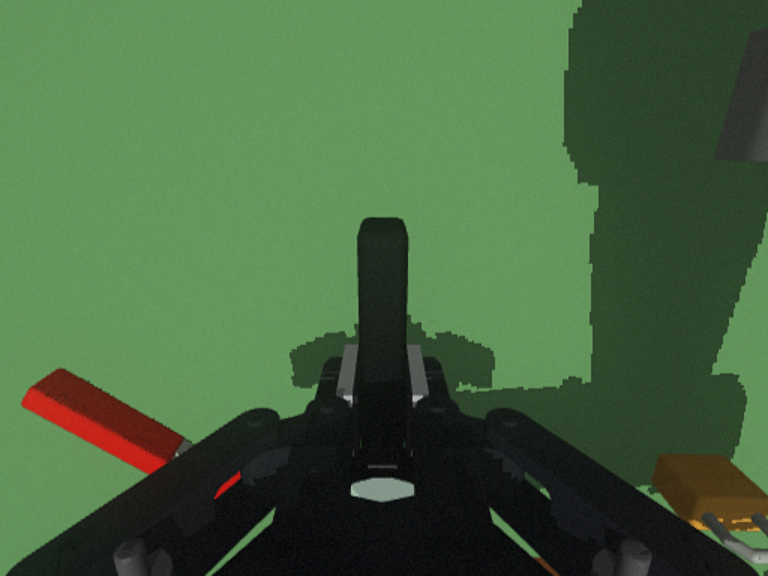

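The loupe is held, clear and roughly level, with the lens at about (597,-200,86). I'll carry it toward the fixture, pulled back from the post.

Emit:
send_rows --translation '[[18, 25, -20], [20, 38, -20], [20, 42, -20], [20, 42, -5], [20, 42, 0]]' --dr '[[0, 0, 0], [0, 0, 0], [0, 0, 0], [0, 0, 0], [0, 0, 0]]' --grip '[0, 0, 0, 0, 0]'

```text
clock: 13.32
position: [451.1, 10.0, 150.9]
ee_rot: [0.062, 0.998, -0.0, -0.0]
contact_force: [1.2, 0.1, -1.2]
gripper_width: 14.6
```

Emit:
send_rows --translation '[[18, 42, 0], [18, 42, 0], [18, 42, 0], [14, 40, 0], [8, 28, 0]]' --dr '[[0, 0, 0], [0, 0, 0], [0, 0, 0], [0, 0, 0], [0, 0, 0]]' --grip '[0, 0, 0, 0, 0]'

```text
clock: 13.95
position: [399.5, 212.0, 150.3]
ee_rot: [0.061, 0.998, -0.001, -0.001]
contact_force: [0.2, -0.5, -0.5]
gripper_width: 14.7
```

```bash
python3 - <<'E'
from h import *
delta([459,216,160]); delta([459,216,122])
im,ci=look("scene","s10"); find("scene","loupe","lens"); im2,ci=look("top","t10"); find("top","loupe","lens")
cv2.imwrite("pics/s10c.png",cv2.resize(im[130:250,280:440,::-1],None,fx=4.5,fy=4.5,interpolation=cv2.INTER_CUBIC))
cv2.imwrite("pics/t10c.png",cv2.resize(im2[160:260,150:280,::-1],None,fx=5,fy=5,interpolation=cv2.INTER_CUBIC))
E
```

```text
t 13.95 p [399.5 212.  150.3] xax [-0.992  0.122  0.002] yax [ 0.122  0.992 -0.002] zax [-0.002 -0.002 -1.   ] F [ 0.2 -0.5 -0.5] g 14.7
tool delta [-58.5  11.3  -9.8]
t 13.95 p [399.5 212.  150.3] xax [-0.992  0.122  0.002] yax [ 0.122  0.992 -0.002] zax [-0.002 -0.002 -1.   ] F [ 0.2 -0.5 -0.5] g 14.7
tool delta [-58.6  11.3  28.2]
scene loupe [([471.1, 203.5, 141.7], 0.88), ([648.1, -310.5, -0.5], 0.82), ([418.8, 473.7, 1.7], 0.34)]
scene lens [([467.7, 202.1, 152.1], 0.76), ([646.9, -315.0, 12.0], 0.54), ([578.0, 144.4, 118.4], 0.5)]
top loupe [([651.3, -311.3, -3.3], 0.88), ([449.2, 2.0, 1.3], 0.73), ([471.3, 204.2, 142.3], 0.53)]
top lens [([647.6, -313.5, 8.3], 0.85), ([576.1, 144.0, 118.8], 0.6), ([467.0, 200.2, 154.4], 0.55)]
```

View pics/s10c.png

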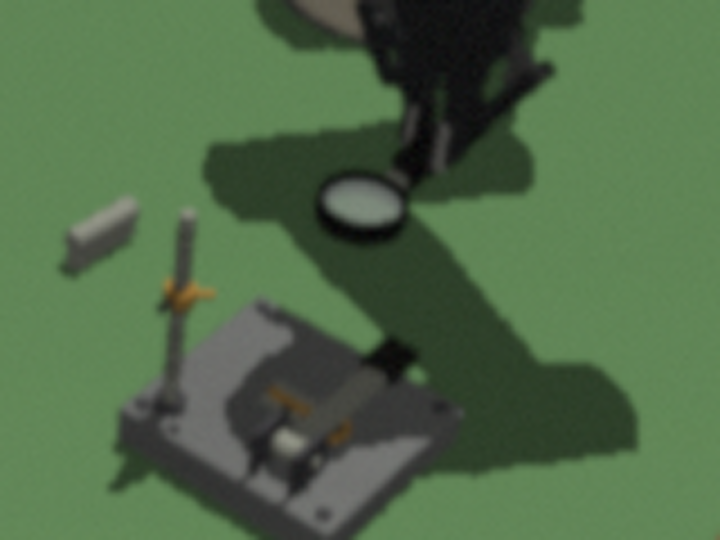

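View pics/t10c.png

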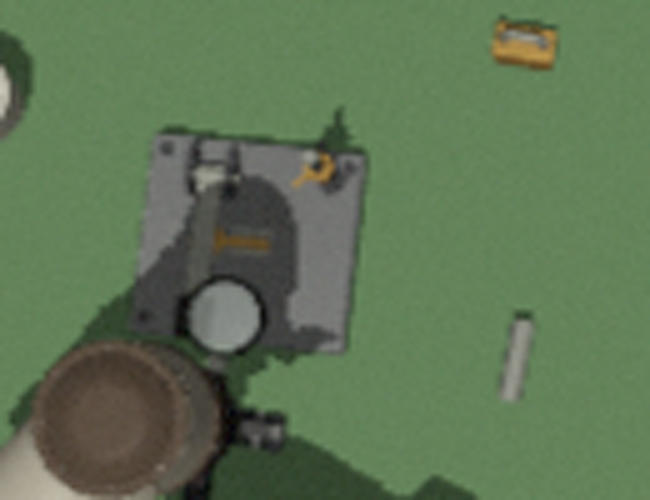

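```bash
cat >> h.py <<'E'
def crop(ci,u,v,x,y,s): return np.array([x+(u+.5)/s-.5,y+(v+.5)/s-.5])
def tri(c1,p1,c2,p2):
    Ps=[]
    for ci in(c1,c2):
        T=np.linalg.inv(ci["cam_to_world"]); K=np.array([[ci["fx"],0,ci["cx"]],[0,ci["fy"],ci["cy"]],[0,0,1]]); Ps.append(K@T[:3])
    X=cv2.triangulatePoints(Ps[0],Ps[1],np.float64(p1).reshape(2,1),np.float64(p2).reshape(2,1)); return (X[:3]/X[3]).ravel()
E
python3 - <<'E'
from h import *
cs=arm.camera_info("scene");ct=arm.camera_info("top")
S=lambda u,v:crop(cs,u,v,280,130,4.5); T=lambda u,v:crop(ct,u,v,150,160,5)
print("lens top",tri(cs,S(361,202),ct,T(224,316)))
print("collar",tri(cs,S(183,297),ct,T(321,168)), "finger tip",tri(cs,S(211,294),ct,T(297,185)))
print("blade end",tri(cs,S(270,388),ct,T(269,243)))
print("key mid", ray(cs,*S(291,399),33), ray(ct,*T(243,241.5),33), "end",ray(cs,*S(270,388),33), ray(ct,*T(269,243),33))
st()
E
```

```text
lens top [468.56978776 203.21619094 152.84421582]
collar [574.7604947  144.59630991 117.45162937] finger tip [563.24119351 159.1691718  119.64749526]
blade end [528.12675173 189.0762858   32.97683691]
key mid [528.81349685 204.44594871  33.        ] [528.76743135 208.69542216  33.        ] end [528.30981768 188.85364728  33.        ] [527.97071314 189.3513756   33.        ]
t 14.25 p [400.2 209.7 150.6] xax [-0.992  0.125  0.001] yax [ 0.125  0.992 -0.002] zax [-0.001 -0.001 -1.   ] F [ 0.6  0.2 -1.8] g 14.4
```

```bash
python3 - <<'E'
from h import *
st();im,ci=look("wrist","w11")
c=im[130:350,200:310,::-1].astype(float); c=np.clip((c/255)**0.45*255,0,255).astype(np.uint8)
cv2.imwrite("pics/w11c.png",cv2.resize(c[:110],None,fx=5,fy=5,interpolation=cv2.INTER_CUBIC))
cv2.imwrite("pics/w11d.png",cv2.resize(c[110:],None,fx=5,fy=5,interpolation=cv2.INTER_CUBIC))
E
```

```text
t 14.25 p [400.2 209.7 150.6] xax [-0.992  0.125  0.001] yax [ 0.125  0.992 -0.002] zax [-0.001 -0.001 -1.   ] F [ 0.6  0.2 -1.8] g 14.4
```

View pics/w11c.png

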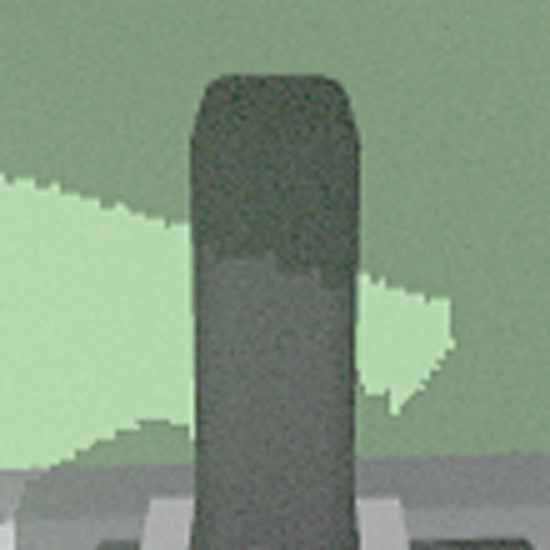

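View pics/w11d.png

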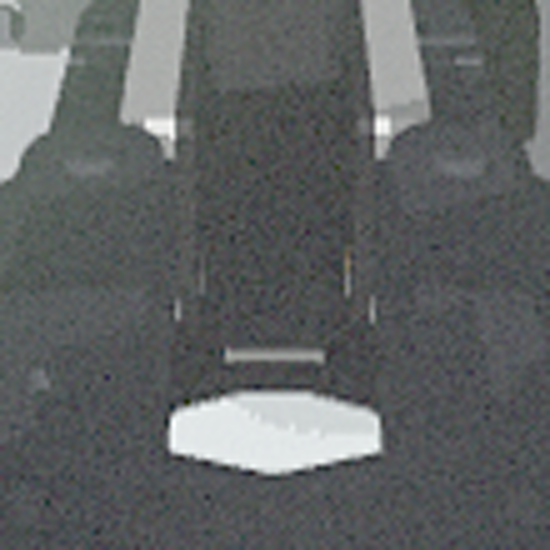

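```bash
python3 - <<'E'
from h import *
ci=dict(arm.camera_info("wrist"),cam_to_world=np.load("pics/w11.npy"))
im=cv2.imread("pics/w11_raw.png").astype(float)
s,M=st()
T=ci["cam_to_world"]
# subpixel edges on rows where background is green/bright
g=im[:,:,1]
pts=[]
for v in list(range(158,222,4)):
    row=cv2.GaussianBlur(g[v-1:v+2].mean(0,keepdims=True),(3,1),0)[0]
    d=np.diff(row)
    L=232+np.argmin(d[232:246]); Rr=262+np.argmax(d[262:276])
    def sub(i,sg):
        a=sg*d[i-2:i+3]; a=np.clip(a,0,None); return i+.5+(a*np.arange(-2,3)).sum()/a.sum()
    l=sub(L,-1);r=sub(Rr,1); w=r-l; pts.append((v,l,r,w))
pts=np.array(pts); print(pts.round(2))
A=np.polyfit(pts[:,0],pts[:,3],1); print(A)
X=[]
for v in(158,190,218):
    w=np.polyval(A,v); D=ci["fx"]*16/w; c=np.array([(254.5-ci["cx"])/ci["fx"]*D,(v-ci["cy"])/ci["fy"]*D,D]); p=T[:3,:3]@c+T[:3,3]; X.append(M.T@(p-s["position"])); print(v,w,D,X[-1].round(2))
d=X[-1]-X[0]; print("pitch deg",np.degrees(np.arctan2(d[2],-d[0])))
# centers 
E
```

```text
t 14.3 p [400.4 209.7 150.8] xax [-0.992  0.125  0.001] yax [ 0.125  0.992 -0.001] zax [-0.001 -0.001 -1.   ] F [ 1.4 -0.2 -2.1] g 14.6
[[158.   237.55 271.58  34.03]
 [162.   237.51 271.51  33.99]
 [166.   237.55 271.5   33.95]
 [170.   237.62 271.47  33.85]
 [174.   237.68 271.43  33.75]
 [178.   237.77 271.45  33.68]
 [182.   237.9  271.29  33.4 ]
 [186.   237.9  271.    33.1 ]
 [190.   237.9  271.13  33.23]
 [194.   238.23 270.99  32.77]
 [198.   238.2  270.81  32.61]
 [202.   238.23 270.83  32.61]
 [206.   238.47 271.49  33.02]
 [210.   238.5  270.56  32.06]
 [214.   238.68 270.54  31.86]
 [218.   238.73 270.48  31.75]]
[-3.87634256e-02  4.03908364e+01]
158 34.266215109690144 128.70119641160318 [ 54.42   1.97 -15.53]
190 33.02578548982866 133.53513976140576 [ 38.68   1.98 -15.66]
218 31.940409572449852 138.07283438589351 [ 23.91   1.98 -15.79]
pitch deg -0.49713575277045097
```

```bash
cat > ov.py <<'E'
from h import *
def proj(ci,P):
    T=ci["cam_to_world"]; q=(np.atleast_2d(P)-T[:3,3])@T[:3,:3]; return np.c_[ci["fx"]*q[:,0]/q[:,2]+ci["cx"],ci["fy"]*q[:,1]/q[:,2]+ci["cy"]]
a=np.linspace(0,2*np.pi,60)
def circ(c,r,pitch=0):  # pitch>0 nose (+x) down
    p=np.c_[r*np.cos(a),r*np.sin(a),0*a]; n=np.radians(pitch)
    Ry=np.array([[np.cos(n),0,np.sin(n)],[0,1,0],[-np.sin(n),0,np.cos(n)]])
    return np.array(c),p@Ry.T,Ry
def overlay(raw,ci,lens,pitch,box,s,out):
    im=cv2.imread(raw); x,y,w,h=box
    o=cv2.resize(im[y:y+h,x:x+w],None,fx=s,fy=s,interpolation=cv2.INTER_CUBIC)
    c,p,Ry=circ(lens,28,pitch)
    for dz,col in((8,(0,0,255)),(-8,(255,0,255))):
        uv=(proj(ci,c+p+Ry@[0,0,dz])-[x,y]+.5)*s-.5
        cv2.polylines(o,[uv.round().astype(int)],True,col,1)
    cv2.imwrite(out,o)
E
python3 - <<'E'
from ov import *
cs=arm.camera_info("scene");ct=arm.camera_info("top")
outs=[]
for i,(z) in enumerate((145,152)):
    L=[468,203,z]
    overlay("pics/s10_raw.png",cs,L,0,(340,160,40,30),9,f"pics/o{i}s.png"); overlay("pics/t10_raw.png",ct,L,0,(178,208,40,30),9,f"pics/o{i}t.png")
    outs.append(np.hstack([cv2.imread(f"pics/o{i}s.png"),cv2.imread(f"pics/o{i}t.png")]))
cv2.imwrite("pics/o10.png",np.vstack(outs))
E
```

```text
(no output)
```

View pics/o10.png

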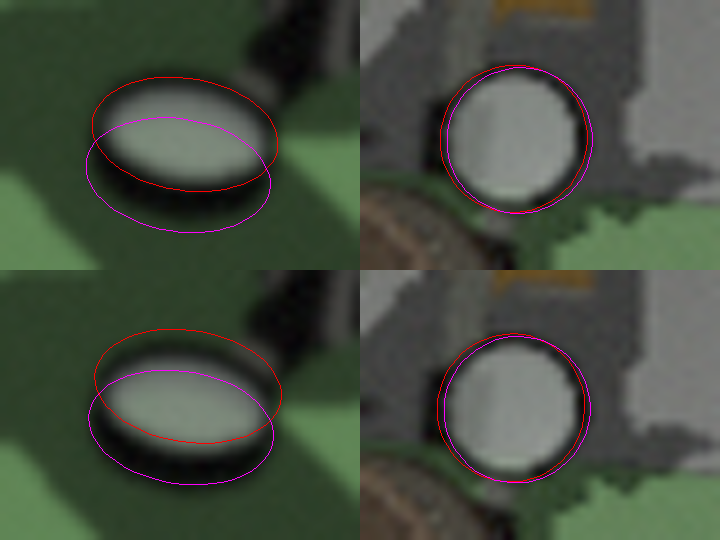

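Emit:
send_rows --translation '[[-15, 3, 6], [-18, 3, 8], [-15, 3, 8], [-9, 2, 6], [-4, 1, 2]]' --dr '[[0, 0, 0], [0, 0, 0], [0, 0, 0], [0, 0, 0], [0, 0, 0]]' --grip '[0, 0, 0, 0, 0]'

```text
clock: 14.92
position: [463.1, 214.8, 120.3]
ee_rot: [0.062, 0.998, -0.001, -0.001]
contact_force: [-0.1, -0.9, -2.0]
gripper_width: 14.4
```

```bash
python3 - <<'E'
from ov import *
P=[]
im,cs=look("scene","s12"); P.append(st()[0]["position"]); im2,ct=look("top","t12"); P.append(st()[0]["position"]); find("scene","lens","focus_mark","key_bit"); find("top","lens","focus_mark","key_bit")
p=delta([462,213.7,120.5])
P.append(arm.read_state()["position"]); p=np.mean(P,0); print(p)
L=p+[68,-6.6,1]; print("lens",L)
overlay("pics/s12_raw.png",cs,L,0,(310,170,60,60),9,"pics/o12s.png"); overlay("pics/t12_raw.png",ct,L,0,(170,175,60,60),9,"pics/o12t.png")
E
```

```text
t 14.975 p [463.2 215.  120.5] xax [-0.992  0.124  0.001] yax [ 0.124  0.992 -0.001] zax [-0.001 -0.001 -1.   ] F [ 0.3  0.6 -1.1] g 14.7
t 15.025 p [462.8 215.  120.9] xax [-0.992  0.124  0.001] yax [ 0.124  0.992 -0.001] zax [-0.001 -0.001 -1.   ] F [ 0.   0.6 -0.7] g 14.4
scene lens [([532.9, 204.0, 121.3], 0.7), ([643.5, -318.0, 8.4], 0.59), ([418.0, 473.3, 3.2], 0.25)]
scene focus_mark [([577.3, 143.7, 123.6], 0.64)]
scene key_bit [([530.7, 201.6, 31.2], 0.55)]
top lens [([649.0, -310.6, 7.8], 0.62), ([528.5, 203.1, 122.0], 0.5), ([776.7, -105.8, -1.8], 0.24)]
top focus_mark [([579.3, 138.9, 120.5], 0.56)]
top key_bit [([573.0, 229.6, 45.6], 0.72), ([532.5, 207.7, 110.6], 0.61)]
t 15.325 p [462.4 215.3 121.7] xax [-0.992  0.123 -0.   ] yax [0.123 0.992 0.001] zax [ 0.001  0.    -1.   ] F [-0.9 -0.2 -2.5] g 14.8
tool delta [ 0.3 -1.6  1.2]
[462.82142285 215.09876601 121.0156146 ]
lens [530.82142285 208.49876601 122.0156146 ]
```

View pics/o12s.png

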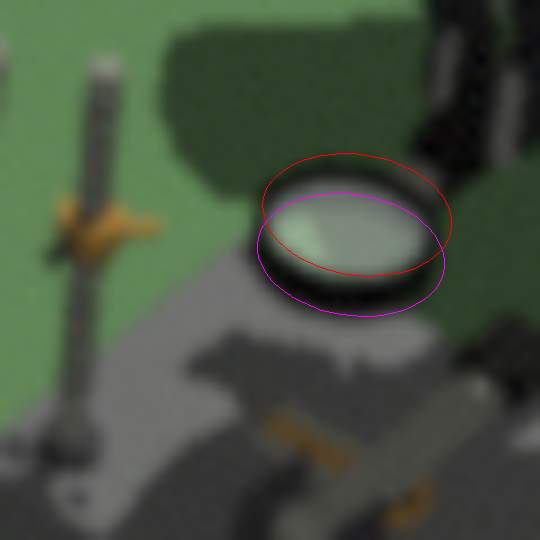

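View pics/o12t.png

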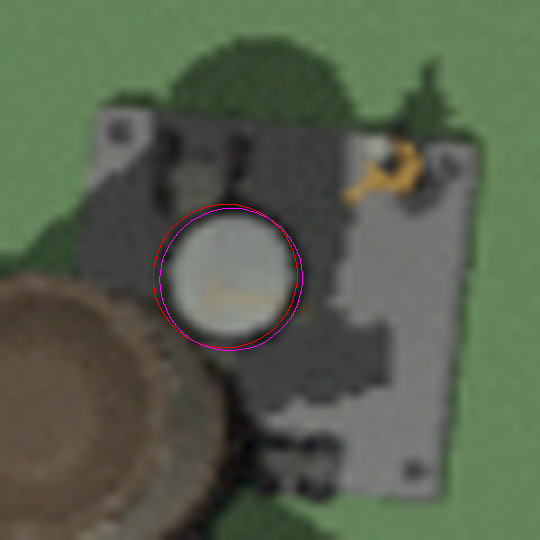

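```bash
python3 - <<'E'
from ov import *
cs=arm.camera_info("scene");ct=arm.camera_info("top")
def draw(o,ci,P,box,s,col):
    uv=(proj(ci,P)-[box[0],box[1]]+.5)*s-.5; cv2.polylines(o,[uv.round().astype(int)],True,col,1)
def run(raw,ci,box,s,out,items):
    im=cv2.imread(raw);x,y,w,h=box;o=cv2.resize(im[y:y+h,x:x+w],None,fx=s,fy=s,interpolation=cv2.INTER_CUBIC)
    for c,r,col in items: draw(o,ci,np.array(c)+np.c_[r*np.cos(a),r*np.sin(a),0*a],box,s,col)
    return o
px,py=577.3,145.2
it=[((px,py,121+6),10,(0,0,255)),((px,py,121-6),10,(255,0,255)),((px,py,185),5,(255,255,0)),((px,py,30),5,(255,255,0))]
L=(530,207.5,120.5)
it+=[((L[0],L[1],L[2]+8),28,(0,0,255)),((L[0],L[1],L[2]-8),28,(255,0,255))]
a1=run("pics/s12_raw.png",cs,(312,172,52,50),14,"",it); cv2.imwrite("pics/o13s.png",a1[:600])
a2=run("pics/t12_raw.png",ct,(172,180,56,42),14,"",it); cv2.imwrite("pics/o13t.png",a2)
E
```

```text
(no output)
```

View pics/o13s.png

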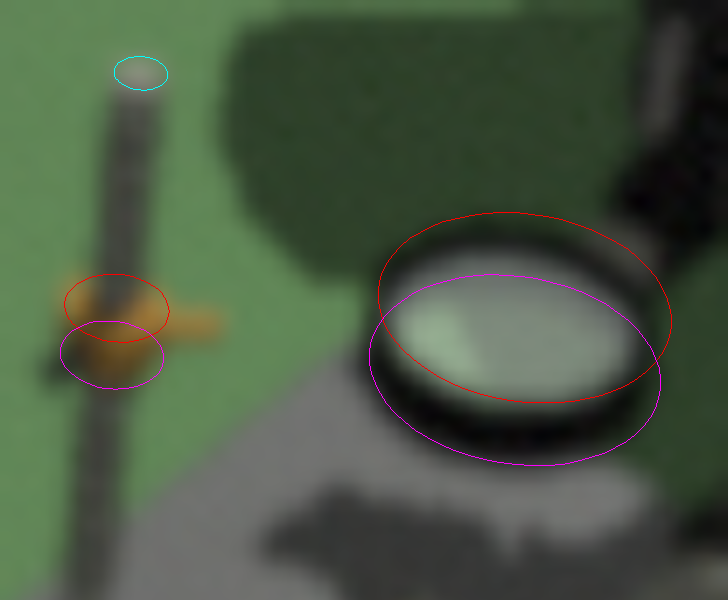

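View pics/o13t.png

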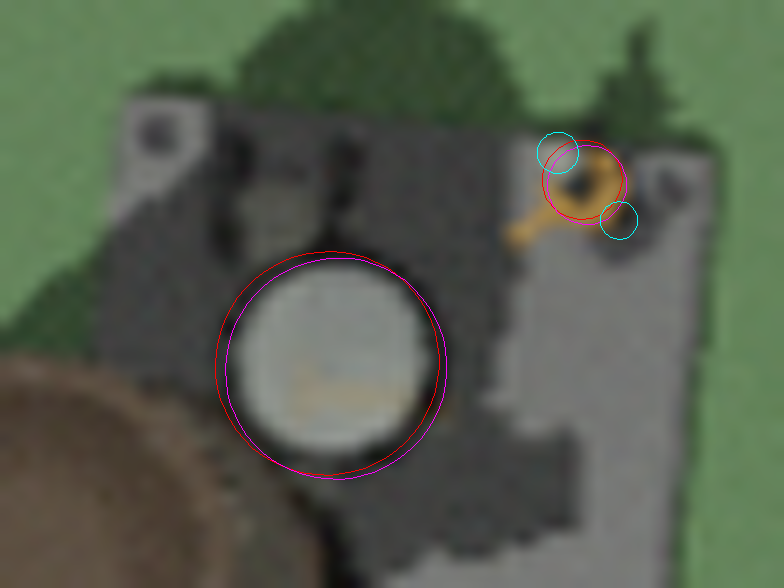

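The lens sits at about (531.5,207.5,121.7) from both cameras and the kinematics. The key middle is at about (530.3,207.2) and the pointer at about 121.3. A tiny trim and settle comes next.

Emit:
send_rows --translation '[[1, -0.5, 0.3], [0, 0, 0], [0, 0, 0], [0, 0, 0], [0, 0, 0]]' --dr '[[0, 0, 0], [0, 0, 0], [0, 0, 0], [0, 0, 0], [0, 0, 0]]' --grip '[0, 0, 0, 0, 0]'

```text
clock: 15.95
position: [461.6, 214.8, 121.0]
ee_rot: [0.062, 0.998, -0.0, -0.0]
contact_force: [-0.7, -0.2, -1.7]
gripper_width: 14.4
```

```bash
python3 - <<'E'
from ov import *
st(); im,cs=look("scene","s14",1.5); st(); find("scene","lens","focus_mark","lever_pad","loupe"); find("scene","key_bit"); st()
E
```

```text
t 15.95 p [461.6 214.8 121. ] xax [-0.992  0.124  0.   ] yax [ 0.124  0.992 -0.   ] zax [-0. -0. -1.] F [-0.7 -0.2 -1.7] g 14.4
t 16.0 p [461.6 214.8 121. ] xax [-0.992  0.124  0.   ] yax [0.124 0.992 0.   ] zax [-0.  0. -1.] F [-0.1 -0.3 -0.9] g 14.8
scene lens [([530.7, 206.3, 121.6], 0.74), ([650.6, -316.1, 7.9], 0.56), ([417.8, 474.5, 1.0], 0.55), ([682.0, 1.6, 0.7], 0.2)]
scene focus_mark [([577.0, 142.8, 121.1], 0.41), ([680.4, -0.7, -0.7], 0.32)]
scene lever_pad [([474.5, 240.1, 54.2], 0.7)]
scene loupe [([646.6, -312.0, -1.1], 0.6), ([531.9, 206.7, 111.3], 0.58)]
scene key_bit [([532.6, 206.7, 33.5], 0.36)]
t 16.25 p [461.6 214.8 121. ] xax [-0.992  0.124  0.   ] yax [ 0.124  0.992 -0.   ] zax [-0. -0. -1.] F [ 0.6  0.4 -1.3] g 14.6
```

View pics/s14.png

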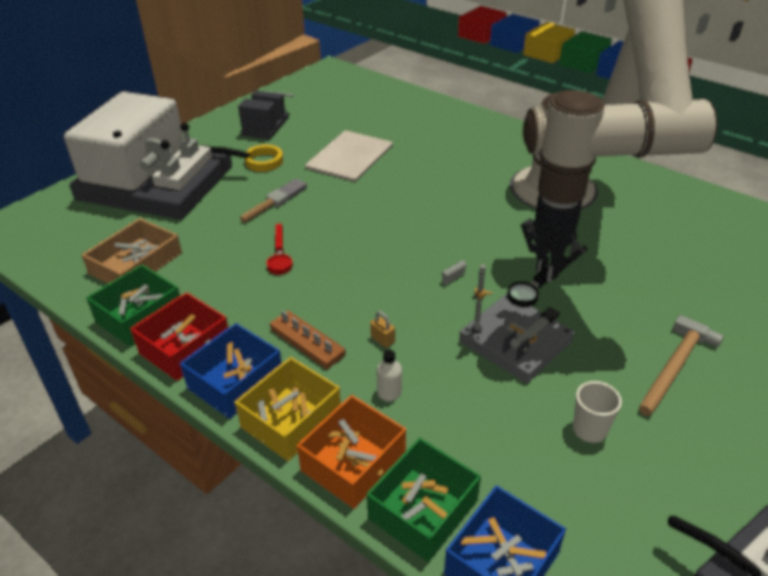

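The picture shows the loupe's lens at (522,294), level over the key and beside the pointer at (482,293). The lever is down, with its pad at (543,315). Everything else stands where it was, so I'm handing in.

```bash
python3 - <<'E'
from bench import arm
print(arm.job_done())
E
```

```text
the job is handed in; nothing more can be done
None
```

I handed the job in at about 16 s, with the lever latched and the arm still holding the black loupe over the key.

- **Clamp:** I pressed the lever down with the closed fingers until it latched, then let go. It stayed down by itself; the last check put its pad at about 54 mm above the bench.
- **Loupe:** I gripped it by the handle and held it over the key. The last check put the lens at about (531, 206, 121.6). My best estimate of the blade middle is (530.3, 207.2), and of the pointer height about 121 to 121.5.
- **Level:** The loupe is level to about 1° from the handle's apparent width in the wrist camera. Nothing touches the fixture or key, and the wrist force was only about the loupe's weight.
- **Other things:** The key, the red look-alike and the other things on the bench look unmoved in the final picture.

**Disagreements:**
- Before the final approach, the first lens height triangulated from the scene and top cameras was about 6 mm below what the arm position implied. Overlaying the rim and collar outlines later brought the estimates to within about 1 mm.
- The key detections scattered by up to about 5 mm in y. For the blade middle I used the measured blade end and the known blade length.

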